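# Lock the cam stop of a panel jig

## Task

On the panel jig, turn the steel grip bar of the cam spindle so that its orange end points at the yellow mark, with the brass jam nut below it still loose. Then run the jam nut down clockwise onto its seat and tighten it firmly, to about 0.7 newton metre while turning and never past 0.8, so that the setting is locked without crushing the sprung washer or dragging the spindle off the mark, and let go. Leave the red panel lying where it is.

Things in the scene. Friction and masses are not known exactly. Their poses are not given: they have to be found in the camera images.
- jig: Fixed panel jig on the table, aluminium bed 220 x 260 x 12 mm; origin under the bed's centre, z up. A grey bridge plate (130 x 110 mm, top 57 mm above the table, centred at y = +60 mm) carries the upright cam spindle (axis x = 0, y = 60 mm, thread 20 mm diameter): grip bar on top, jam nut below it.
- seat (a point): Top centre of the seat boss (44 mm wide) on the spindle axis, 61 mm above the table. The loose nut turns with a drag of 0.08 N m; on meeting the seat that jumps to 0.2 and rises 1.0 N m per rad. Held still instead of turning, one feels up to 0.4 N m less. Let go, the nut springs back to 0.2 rad past contact and stays. Over 0.83 N m the washer is crushed; 0.9 drags the spindle.
- mark (a point): Outer end of the yellow mark, a flat strip 28 x 7 mm on the bridge plate, 58 mm from the spindle axis in the jig's +x direction.
- bar (a point): Centre of the spindle's grip bar, on the spindle axis 113 mm above the table: a steel block 32 mm long, 14 mm thick, 18 mm high (104 to 122 mm above the table), one end of it orange. This point's x axis runs along the bar towards the orange end.
- nut (a point): Centre of the brass hexagon jam nut on the spindle axis: 48 mm across flats, 16 mm high, on a sprung washer 53 mm wide, 4 mm thick that moves with it. Seated it spans 65 to 81 mm above the table; it starts 0.8 to 2.6 rad of turning short, by chance (3 mm a turn, clockwise from above is down). This point's x axis goes through the middle of a flat; flats every 60 degrees.
- cam_spindle (a joint): Angle of spindle and bar, rad: 0 with the orange end pointing straight at the yellow mark, growing clockwise seen from above. Starts between -1.2 and -0.45, turns against 0.9 N m of friction, stays where it is left; the nut rides round with it.
- washer_flat (a joint): How far, m, the tightened nut has flattened its sprung washer: 0 until the washer meets the seat, then growing 0.477 mm per rad of further turning: 0.00017 to 0.00029 when properly tight, crushed beyond 0.0003; springs back to about 0.0001 when let go.
- red_panel: Red panel with a gold pattern, 100 x 75 x 6 mm, lying loose on the jig's bed beside the bridge, a bystander; origin at the centre of its underside.

How it is judged:
By the outcome, as a careful person would: the job done as asked, in the order asked, and still so for the second after the job is handed in, with the robot touching nothing.
It also fails if it takes over 58 s, if anything falls off the work surface, if the arm or the gripper's body presses on something with over 40 N, if the wrist force passes 120 N, or if a joint passes its speed limit or range.

## Robot

A 6-joint arm with a two-finger parallel gripper is mounted at the origin on the work surface. World frame = base frame: x ahead of the robot, y to its left, z up, the work surface at z = 0. Lengths are in m, angles in rad, forces in N, time in s.
With the tool pointing down it reaches from about 0.325 to 0.9 m from the base axis. Payload 6.1 kg.
Tool frame: the origin (TCP) lies midway between the tips of the shut fingers; the grasp point (between the pads) lies manip.pinch_z behind it (manip.pinch_z is the distance from the TCP to the grasp point, in m); z points along the fingers, y is the line along which they close (so a half turn about z gives the same grasp; the last joint's range is limited). The gripper opens to 87 mm and grips with 3 to 60 N. Pads are 19 mm wide; open, the fingers measure 117 mm over their backs; the gripper's body (75 mm by 190 mm) begins 51 mm behind the grasp point.
Start: joints at [1, 0.22, 1.526, -0, 1.395, -0.126], TCP at [0.269, 0.564, 0.223] pointing down, gripper open.
Joint ranges: [-2.98, 2.98], [-0.91, 2.08], [0.09, 2.57], [-1.24, 4.39], [0.2, 2.65], [-2.68, 2.68]. Speed limits (rad/s): [2.57, 2.57, 3.01, 3.14, 3.14, 3.14].

## Interface

Orientations are given as a 3x3 rotation matrix whose columns are the frame's x, y, z axes.
In Python, from workcell import manip gives the robot as it stands. The module is installed in compiled form; this text tells all that it offers.
- The arm moves only by the tool servo_tool, never from a script. Its arguments are lists of equal length, an entry for each row: "travel": the shift along the world's x, y, z in cm, a list of three; "roll": the turn about the world's z in rad. A call has exactly 8 rows; each row is the pose to reach, as a shift and turn from the pose commanded when the call began; what a row does not reach only later rows make up. A row lasts 1/12 s, in which the tool goes at most 41.7 mm and 7.16 degrees, less where a joint would pass 70% of its speed; a pose out of reach is approached as far as the arm can. A call with a gripper value outside its range is refused whole. "gripper" is the finger opening in cm, from 0 to 8.7, set as the call begins (left out, the last holds). The fingers move at their own pace and stop on an object; the grip force is fixed at half the most. Time passes only in rows, so rows that repeat a pose let the fingers close, or fill a call up. It gives the time, the measured TCP pose, the force, the opening and the grip force at its end, in the units of the state.
- manip.read_state(): the state, without advancing time (a new reading comes with each control period).
- manip.grab_frame(name): name is "side" or "top" or "wrist"; returns a dict with "color" (400x640x3 uint8, red, green, blue), "K" (3x3 intrinsics, pixels), "view" (4x4, takes a point from world to camera coordinates); the wrist camera has in their place "T_tool_cam" (4x4, takes a point from camera to tool coordinates, whose origin is the TCP and whose axes are the flange's). Camera axes: x right, y up, looking along -z (the intrinsics and any distortion apply to the point x, -y, -z); pixel columns grow to the right and rows downward; lengths in m; the calibration is good to about 2 mm. A picture is of the moment at which its call begins: read the wrist's pose just before it. There is no depth.
- manip.hand_in(): hands the job in; it is judged then, once.
Trained networks look in the newest picture that a camera, given by its name, has taken for a name from the list of things; names that differ only in an ending like _2 or _b are one class to them, and where a whole thing is asked for, a point or a joint stands for the part that bears it (a point fixed in the world has none). Each returns a list of dicts, best first, with "confidence" (0 to 1); they miss things now and then, are a little off and sometimes report something else, mostly with a low value. They report only what shows in the picture. A call takes as long as a camera call.
- manip.boxes_of(camera, target): "point" ([row, column] in pixels, amid what is visible of it).
- manip.trace(camera, target): "region" (400x640 bool, what is visible of it) and "point" ([row, column] in pixels, amid what is visible of it).
- manip.place_of(camera, target): "point" ([row, column] in pixels: a listed point, or the origin of a listed thing).
The state is a dict: "t": time; "joint_pos": joint angles; "joint_velocities": joint speeds; "joint_torque": joint torques, N m; "eef_pos": TCP position; "tcp_rot": TCP orientation; "ft_force": force on the tool from outside, world axes, zero at the start; "ft_torque": the same for the moment, N m; "opening": opening from 0.0 (shut) to 1.0 (fully open); "finger_force": force on a finger pad.
Only numpy, scipy, OpenCV 4.12 (cv2) and the standard library are available. Lean on these libraries where they do the work, as an engineer would, in place of code of your own. Each camera call takes 0.05 s, during which the arm holds its last target. There are 200 camera calls.

## Working session

There is one attempt and no reset: what is moved stays moved. The work goes in short steps, Python scripts to look and compute and a tool call to move; the robot and the scene stay as the last step left them, time stands still between calls to the robot, and variables do not carry over. Pictures are saved under pics/ and viewed, at most 10 in all, crops included, and the job is handed in when it is done.

Besides the shell and the picture viewer there is one more tool, called after "Request:" by a JSON object that holds its "fn" and its "kwargs", one argument or row to a line. servo_tool: Moves the arm, as the interface text tells. Its arguments: {"type":"object","properties":{"travel":{"type":"array"},"roll":{"type":"array"},"gripper":{"type":"number"}},"required":["travel","roll"]}

```bash
ls; mkdir -p pics; cat > h.py <<'E'
import numpy as np, cv2
from workcell import manip
def cam(name):
    s=manip.read_state(); f=manip.grab_frame(name)
    if 'view' in f: V=np.array(f['view'])
    else:
        T=np.eye(4);T[:3,:3]=s['tcp_rot'];T[:3,3]=s['eef_pos']
        V=np.linalg.inv(T@np.array(f['T_tool_cam']))
    return f,np.array(f['K']),V
def P(K,V):
    return K@np.diag([1,-1,-1])@V[:3]
def proj(K,V,X):
    p=P(K,V)@np.r_[X,1]; return p[1]/p[2],p[0]/p[2]
def tri(obs): # list of (K,V,(row,col))
    A=[]
    for K,V,(r,c) in obs:
        M=P(K,V); A+= [c*M[2]-M[0], r*M[2]-M[1]]
    A=np.array(A); X=np.linalg.lstsq(A[:,:3],-A[:,3],rcond=None)[0]
    return X,[np.round(np.array(proj(K,V,X))-rc,1) for K,V,rc in obs]
def ray_z(K,V,rc,z):
    M=P(K,V); r,c=rc; A=np.array([c*M[2]-M[0], r*M[2]-M[1]])
    return np.r_[np.linalg.solve(A[:,:2],-A[:,3]-A[:,2]*z),z]
E
cat > m.py <<'E'
from h import *
import sys
np.set_printoptions(precision=4,suppress=True)
s=manip.read_state(); print(s, manip.pinch_z)
obs={}
for n in ['side','top','wrist']:
    f,K,V=cam(n); cv2.imwrite(f'pics/{n}0.png',f['color'][:,:,::-1])
    print(n,[k for k in f], K.tolist(), 'campos',-V[:3,:3].T@V[:3,3])
    for t in ['bar','nut','seat','mark','jig','red_panel']:
        r=manip.place_of(n,t)
        if r: obs.setdefault(t,[]).append((K,V,tuple(r[0]['point']))); print(t,np.array(r[0]['point']),r[0]['confidence'])
for t,o in obs.items():
    if len(o)>1: print(t,*tri(o)); 
    if len(o)>2: print('  pairs',tri(o[:2])[0],tri(o[1:])[0],tri(o[::2])[0])
E
python3 m.py
```

```text
pics
{'t': 0.0, 'joint_pos': array([ 0.9999,  0.2213,  1.5276, -0.    ,  1.3947, -0.1261]), 'joint_velocities': array([-0.0006,  0.0023, -0.0004, -0.0007, -0.0006,  0.0002]), 'joint_torque': array([ -0.0002, -49.4614, -38.7367,   0.0697,   0.0576,  -0.0002]), 'eef_pos': array([0.2686, 0.5636, 0.2214]), 'tcp_rot': array([[-0.9027,  0.4303, -0.0011],
       [ 0.4303,  0.9027, -0.0017],
       [ 0.0002, -0.002 , -1.    ]]), 'ft_force': array([-0.5489, -0.8565, -0.1013]), 'ft_torque': array([-0.0189,  0.036 , -0.0467]), 'finger_force': 0.0, 'opening': 0.9998543927774215} 0.0187
side ['color', 'K', 'view'] [[518.1622958211009, 0.0, 322.2516187876684], [0.0, 518.1622958211009, 203.61624524352837], [0.0, 0.0, 1.0]] campos [ 0.1512 -0.4753  0.4909]
bar [168.5 295.6] 0.89
nut [191.3 294. ] 0.57
seat [200.7 296.8] 0.66
mark [193.3 330.9] 0.61
jig [246.3 312.5] 0.96
red_panel [270.5 350.9] 0.89
top ['color', 'K', 'view'] [[494.2130660040114, 0.0, 323.70772672620706], [0.0, 494.2130660040114, 194.92547294747698], [0.0, 0.0, 1.0]] campos [ 0.4502 -0.0256  0.7398]
bar [190.2 257.6] 0.97
nut [200.7 263.1] 0.88
seat [202.9 263.2] 0.96
mark [168.3 275.9] 0.76
jig [222.1 308.6] 0.86
red_panel [231.2 362.4] 0.86
wrist ['color', 'K', 'T_tool_cam'] [[278.1591218225321, 0.0, 318.25753715719145], [0.0, 278.1591218225321, 207.42102412210278], [0.0, 0.0, 1.0]] campos [0.2098 0.5923 0.3828]
bar [0.5854 0.0655 0.1118] [array([-0.2,  1. ]), array([ 1. , -0.8])]
nut [0.5783 0.0624 0.0757] [array([-0.2,  1.5]), array([ 1.5, -1.2])]
seat [0.5808 0.0632 0.0567] [array([-0. ,  0.2]), array([ 0.1, -0.1])]
mark [0.6357 0.0476 0.0529] [array([ 0.3, -1.6]), array([-1.6,  1.3])]
jig [0.5611 0.0012 0.0121] [array([-0.4,  2.3]), array([ 2. , -1.6])]
red_panel [ 0.5548 -0.0814  0.0172] [array([ 0.1, -0.3]), array([-0.3,  0.2])]
```

```bash
python3 - <<'E'
import cv2,numpy as np
a=cv2.imread('pics/top0.png')[130:280,190:420]; b=cv2.imread('pics/side0.png')[120:310,220:430]
a=cv2.resize(a,(460*1,300),interpolation=cv2.INTER_CUBIC); 
a=cv2.resize(cv2.imread('pics/top0.png')[150:260,210:360],(600,440)[::1] and (400,293),interpolation=cv2.INTER_CUBIC)
b=cv2.resize(cv2.imread('pics/side0.png')[140:250,240:390],(400,293),interpolation=cv2.INTER_CUBIC)
c=cv2.resize(cv2.imread('pics/top0.png'),(400,250)); d=cv2.resize(cv2.imread('pics/side0.png'),(400,250))
cv2.imwrite('pics/v1.png',np.vstack([np.hstack([a,b]),np.hstack([c,d])]))
E
```

```text
(no output)
```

View pics/v1.png

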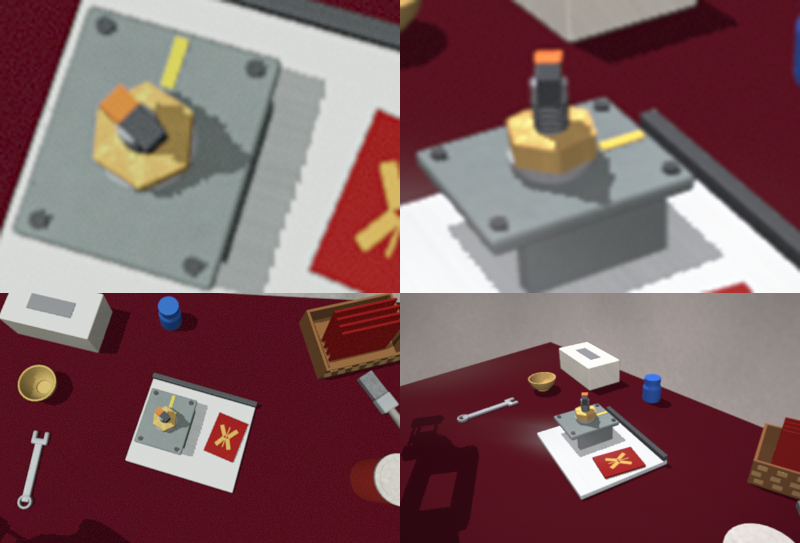

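The top view shows the orange end up-left of the spindle, clockwise of which lies the yellow mark. The hexagon and the red panel are in clear view. The spindle sits at about (0.58, 0.063), so I'm moving over it now.

Request:
{"fn": "servo_tool", "kwargs": {
  "travel": [
    [2, -3.2, 0.2],
    [4, -6.4, 0.4],
    [6, -9.6, 0.6],
    [8, -12.8, 0.8],
    [10, -16, 1],
    [12, -19.2, 1.2],
    [14, -22.4, 1.4],
    [16, -25.6, 1.6]
  ],
  "roll": [0, 0, 0, 0, 0, 0, 0, 0]
}}

```text
t: 1.72
eef_pos: [0.4296, 0.3066, 0.2389]
tcp_rot: [[-0.903, 0.43, 0.001], [0.43, 0.903, 0.0], [-0.0, 0.001, -1.0]]
ft_force: [-0.4, 0.5, 0.2]
opening: 1.003
finger_force: 0.0
```

Request:
{"fn": "servo_tool", "kwargs": {
  "travel": [
    [2, -3.2, -0.2],
    [4, -6.4, -0.4],
    [6, -9.6, -0.6],
    [8, -12.8, -0.8],
    [10, -16, -1],
    [12, -19.2, -1.2],
    [14, -22.4, -1.5],
    [15, -24.4, -1.6]
  ],
  "roll": [0.1, 0.2, 0.3, 0.4, 0.5, 0.6, 0.6, 0.6]
}}

```text
t: 2.38
eef_pos: [0.5804, 0.0608, 0.2222]
tcp_rot: [[-0.988, -0.153, 0.001], [-0.153, 0.988, -0.001], [-0.0, -0.001, -1.0]]
ft_force: [0.0, 0.6, 0.3]
opening: 0.999
finger_force: 0.0
```

```bash
cat > w.py <<'E'
from h import *
import sys
np.set_printoptions(precision=4,suppress=True)
s=manip.read_state(); print(s['t'],s['eef_pos'],s['joint_pos'],'yaw_y',np.arctan2(s['tcp_rot'][1,1],s['tcp_rot'][0,1]),s['ft_force'],s['ft_torque'],s['opening'],s['finger_force'])
f,K,V=cam('wrist'); cv2.imwrite(f'pics/w{sys.argv[1]}.png',f['color'][:,:,::-1])
np.savez(f'w{sys.argv[1]}.npz',K=K,V=V)
print('campos',-V[:3,:3].T@V[:3,3])
for t,z in [('bar',.113),('nut',.075),('seat',.061),('mark',.057),('jig',0)]:
    r=manip.place_of('wrist',t)
    for q in r[:1]: print(t,np.array(q['point']),q['confidence'],ray_z(K,V,q['point'],z))
E
python3 w.py 1
```

```text
2.3833 [0.5804 0.0608 0.2222] [-0.0302  0.1221  1.6384 -0.001   1.3804 -1.7544] yaw_y 1.7243727169294225 [0.044  0.6269 0.3015] [0.0147 0.0146 0.002 ] 0.9988587896638053 0.0
campos [0.5155 0.0503 0.3824]
bar [206.3 317.6] 0.59 [0.5816 0.0594 0.113 ]
nut [198.2 321.1] 0.72 [0.581  0.0631 0.075 ]
seat [157.  217.6] 0.74 [ 0.5546 -0.0604  0.061 ]
jig [171.7 279. ] 0.7 [0.5691 0.0033 0.    ]
```

View pics/w1.png

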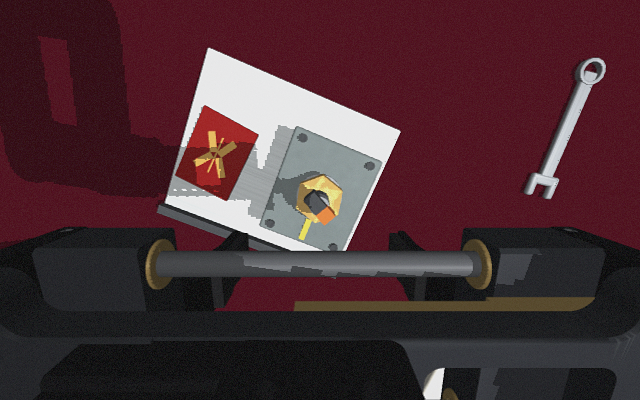

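The wrist view shows the bar near row 204, col 318, with its orange end at (215, 326) and the yellow mark at (229, 306). Next I get the jig yaw, spindle axis and bar angle from colour regions.

```bash
cat > ang.py <<'E'
from h import *
import sys
np.set_printoptions(precision=4,suppress=True)
def seg(img,K,V,axis,name):
    hsv=cv2.cvtColor(img,cv2.COLOR_BGR2HSV); H,S,Vv=[hsv[:,:,i].astype(int) for i in range(3)]
    r0,c0=proj(K,V,[*axis,.1]); rr,cc=np.mgrid[:400,:640]
    near=np.hypot(rr-r0,cc-c0)<60
    out={}
    for n,m,z in [('yellow',(H>=25)&(H<=33)&(S>140)&(Vv>140),.0575),('orange',(H>=5)&(H<=15)&(S>170)&(Vv>150),.122)]:
        m=(m&near).astype(np.uint8); k,l,st,ce=cv2.connectedComponentsWithStats(m)
        if k<2: continue
        i=1+np.argmax(st[1:,4]); ys,xs=np.where(l==i)
        X=np.array([ray_z(K,V,(y,x),z)[:2] for y,x in zip(ys,xs)])
        d=X-X.mean(0); u=np.linalg.svd(d)[2][0]; 
        if u@(X.mean(0)-axis)<0:u=-u
        print(name,n,len(xs),'cent',X.mean(0),'pcaang',np.arctan2(u[1],u[0]),'from axis',np.arctan2(*(X.mean(0)-axis)[::-1]),'r',np.hypot(*(X.mean(0)-axis)), 'ext',np.ptp(d@u),np.ptp(d@[-u[1],u[0]]))
    # grey plate
    g=((S<70)&(Vv>70)&(Vv<150)&(np.hypot(rr-r0,cc-c0)<90)).astype(np.uint8)
    g=cv2.morphologyEx(g,cv2.MORPH_OPEN,np.ones((3,3)))
    return g
if __name__=='__main__':
    axis=np.array([.581,.063])
    for n in sys.argv[1:]:
        d=np.load(n+'.npz'); seg(cv2.imread(f'pics/{n}.png'),d['K'],d['V'],axis,n)
E
python3 - <<'E'
from ang import *
axis=np.array([.581,.063])
d=np.load('w1.npz')
src={'w1':(d['K'],d['V'],'pics/w1.png')}
for n in ['top','side']:
    f,K,V=cam(n); src[n]=(K,V,f'pics/{n}0.png')
obs={'jig':[]}
for n,(K,V,p) in src.items():
    np.savez(n+'0.npz',K=K,V=V)
    img=cv2.imread(p); seg(img,K,V,axis,n)
    hsv=cv2.cvtColor(img,cv2.COLOR_BGR2HSV)
    if n=='side': continue
    w=((hsv[:,:,1]<25)&(hsv[:,:,2]>170)).astype(np.uint8)
    k,l,st,ce=cv2.connectedComponentsWithStats(w)
    r,c=map(int,proj(K,V,[.56,0,.012])); 
    i=1+np.argmax([st[j,4] if np.hypot(ce[j][0]-c,ce[j][1]-r)<60 else 0 for j in range(1,k)])
    ys,xs=np.where(l==i); X=np.array([ray_z(K,V,(y,x),.012)[:2] for y,x in zip(ys,xs)],np.float32)
    print(n,'bed',cv2.minAreaRect(X*1000))
E
```

```text
w1 yellow 104 cent [0.6258 0.0496] pcaang -0.23981678178940558 from axis -0.2897171588462168 r 0.046731788971765144 ext 0.027251104975653355 0.006158619401162821
w1 orange 174 cent [0.5872 0.0679] pcaang -0.6857736517532155 from axis 0.6658777663275222 r 0.007945519978890793 ext 0.01415155872668191 0.011997278233785939
w1 bed ((548.5317993164062, 7.1252899169921875), (257.1255187988281, 178.61398315429688), 76.6535873413086)
top yellow 48 cent [0.6248 0.0494] pcaang -0.22232598031970272 from axis -0.3015644768405878 r 0.045858487910071105 ext 0.02447238395731511 0.004189762519969426
top orange 7 cent [0.5813 0.0703] pcaang 0.9409030406286627 from axis 1.5364637838674868 r 0.007308124602114524 ext 0.006532987067451748 0.0026096831089927517
top bed ((560.8113403320312, 3.2481689453125), (258.83428955078125, 208.55140686035156), 76.63306427001953)
side yellow 5 cent [0.6255 0.0514] pcaang -0.20904519191413132 from axis -0.25525573656578565 r 0.0460176723025919 ext 0.0069839347257869295 0.0017803288605160188
side orange 28 cent [0.5888 0.0725] pcaang 2.361522338340569 from axis 0.88091041380111 r 0.012333797090370309 ext 0.015735255089035904 0.009702490011589491
```

Request:
{"fn": "servo_tool", "kwargs": {
  "travel": [
    [1.4, 1.1, -0.5],
    [2.8, 2.2, -2],
    [4.2, 3.3, -4],
    [5.2, 4.2, -6],
    [5.2, 4.2, -8],
    [5.2, 4.2, -10],
    [5.2, 4.2, -11],
    [5.2, 4.2, -11]
  ],
  "roll": [0.1, 0.2, 0.3, 0.4, 0.5, 0.55, 0.55, 0.55],
  "gripper": 4
}}

```text
t: 3.45
eef_pos: [0.6284, 0.1071, 0.1094]
tcp_rot: [[-0.762, -0.648, -0.005], [-0.648, 0.762, -0.0], [0.004, 0.003, -1.0]]
ft_force: [-0.8, -0.3, 0.7]
opening: 0.499
finger_force: 0.0
```

```bash
sed -i 's/\.581,\.063/.582,.0605/' ang.py; python3 w.py 2; python3 ang.py w2
```

```text
3.45 [0.6284 0.1071 0.1094] [ 0.0451  0.3522  1.5854  0.0001  1.2095 -2.2305] yaw_y 2.275593457739391 [-0.8063 -0.2508  0.7314] [ 0.0722  0.0467 -0.0115] 0.49913175675452226 0.0
campos [0.5795 0.0635 0.27  ]
bar [137.  311.5] 0.88 [0.5808 0.0605 0.113 ]
seat [137.6 312.4] 0.57 [0.5812 0.0603 0.061 ]
mark [183.1 250.7] 0.63 [0.6381 0.0459 0.057 ]
jig [ 82.9 274.1] 0.76 [0.5674 0.0023 0.    ]
w2 yellow 1 cent [0.6223 0.0477] pcaang 0.0 from axis -0.3082780567077372 r 0.04224987605824515 ext 0.0 0.0
w2 orange 641 cent [0.5882 0.0679] pcaang -0.6968469380674375 from axis 0.8725995674102908 r 0.00962059393578841 ext 0.014114677425128869 0.012621679425375083
```

View pics/w2.png

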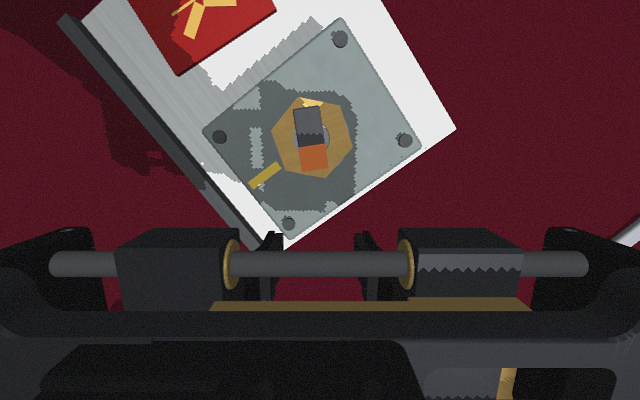

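```bash
python3 - <<'E'
from ang import *
d=np.load('w2.npz');K,V=d['K'],d['V']; a=lambda p,q,z:(lambda v:(np.arctan2(v[1],v[0]),np.hypot(*v[:2])))(ray_z(K,V,q[::-1],z)-ray_z(K,V,p[::-1],z))
print('edge130',a((289,239),(421,148),.057),'edge110',a((203,130),(289,239),.057), a((340,17),(421,148),.057))
print('bar',a((293,109),(301,171),.122),a((320,107),(329,169),.122))
hsv=cv2.cvtColor(cv2.imread('pics/w2.png'),cv2.COLOR_BGR2HSV); m=cv2.inRange(hsv,(22,120,90),(35,255,255)); m[:158]=0;m[195:]=0;m[:,:240]=0;m[:,284:]=0
ys,xs=np.where(m>0); X=np.array([ray_z(K,V,p,.057)[:2] for p in zip(ys,xs)]); u=np.linalg.svd(X-X.mean(0))[2][0]
print('strip',len(xs),X.mean(0),np.arctan(u[1]/u[0]))
E
```

```text
edge130 (np.float64(2.8971163528914867), np.float64(0.12398620615865355)) edge110 (np.float64(1.3277517652635291), np.float64(0.1049015183530324)) (np.float64(1.329623582439578), np.float64(0.10666054722137558))
bar (np.float64(0.8186989712066068), np.float64(0.03137006176985757)) (np.float64(0.8585336277221522), np.float64(0.03144411223251542))
strip 329 [0.6263 0.0499] -0.2318844270395379
```

Bar angle ≈0.86 rad, jig yaw ≈ −0.237, axis ≈ (0.582, 0.0604). I'll rise, centre over the spindle and align the fingers with the bar.

Request:
{"fn": "servo_tool", "kwargs": {
  "travel": [
    [0, 0, 1.5],
    [0, 0, 3.2],
    [-1.2, -1.1, 3.2],
    [-2.4, -2.2, 3.2],
    [-3.6, -3.4, 3.2],
    [-4.9, -4.5, 3.2],
    [-4.9, -4.5, 3.2],
    [-4.9, -4.5, 3.2]
  ],
  "roll": [0, 0, 0.05, 0.1, 0.155, 0.155, 0.155, 0.155]
}}

```text
t: 4.42
eef_pos: [0.5824, 0.0608, 0.1458]
tcp_rot: [[-0.654, -0.757, 0.002], [-0.757, 0.654, 0.0], [-0.002, -0.001, -1.0]]
ft_force: [-0.3, 0.2, 0.1]
opening: 0.465
finger_force: 0.0
```

Request:
{"fn": "servo_tool", "kwargs": {
  "travel": [
    [0, 0, 0],
    [0, 0, 0],
    [0, 0, 0],
    [0, 0, 0],
    [0, 0, 0],
    [0, 0, 0],
    [0, 0, 0],
    [0, 0, 0]
  ],
  "roll": [0, 0, 0, 0, 0, 0, 0, 0]
}}

```text
t: 5.08
eef_pos: [0.5819, 0.0613, 0.1444]
tcp_rot: [[-0.652, -0.758, -0.0], [-0.758, 0.652, 0.0], [0.0, 0.0, -1.0]]
ft_force: [-0.5, 0.3, 0.1]
opening: 0.458
finger_force: 0.0
```

```bash
python3 w.py 3; python3 ang.py w3
```

```text
5.0833 [0.5819 0.0613 0.1444] [-0.0298  0.1934  1.7092  0.      1.2392 -2.4609] yaw_y 2.4310714654028773 [-0.4797  0.2685  0.0564] [0.0708 0.0854 0.0268] 0.457534003183679 0.0
campos [0.5395 0.0104 0.3047]
bar [230.8 320.5] 0.55 [0.581  0.0612 0.113 ]
nut [215.2 321. ] 0.8 [0.5797 0.0609 0.075 ]
seat [212.5 318.7] 0.95 [0.5821 0.0607 0.061 ]
mark [237.2 260.9] 0.78 [0.6399 0.0442 0.057 ]
jig [149.6 291.5] 0.77 [0.5693 0.0012 0.    ]
w3 yellow 85 cent [0.6184 0.0511] pcaang -0.3819746665737112 from axis -0.2536858470210023 r 0.03764118102015163 ext 0.01498118021066477 0.007050355860026098
w3 orange 85 cent [0.588  0.0633] pcaang -0.015442034884860923 from axis 0.4303211515248875 r 0.0065949011641833815 ext 0.01286960857509953 0.00988551992858166
```

Request:
{"fn": "servo_tool", "kwargs": {
  "travel": [
    [0, 0, -1],
    [0, 0, -2],
    [0, 0, -3],
    [0, 0, -3.7],
    [0, 0, -3.7],
    [0, 0, -3.7],
    [0, 0, -3.7],
    [0, 0, -3.7]
  ],
  "roll": [0, 0, 0, 0, 0, 0, 0, 0]
}}

```text
t: 6.05
eef_pos: [0.5824, 0.0612, 0.1081]
tcp_rot: [[-0.652, -0.758, 0.001], [-0.758, 0.652, -0.0], [-0.001, -0.001, -1.0]]
ft_force: [0.9, 0.5, -0.6]
opening: 0.458
finger_force: 0.0
```

Request:
{"fn": "servo_tool", "kwargs": {
  "travel": [
    [0, 0, 0],
    [0, 0, 0],
    [0, 0, 0],
    [0, 0, 0],
    [0, 0, 0],
    [0, 0, 0],
    [0, 0, 0],
    [0, 0, 0]
  ],
  "roll": [0, 0, 0, 0, 0, 0, 0, 0],
  "gripper": 0
}}

```text
t: 6.72
eef_pos: [0.5816, 0.0616, 0.1077]
tcp_rot: [[-0.652, -0.758, -0.001], [-0.758, 0.652, 0.001], [0.0, 0.001, -1.0]]
ft_force: [-4.2, 2.2, 4.3]
opening: 0.207
finger_force: 30.0
```

```bash
cat > s.py <<'E'
from h import *
np.set_printoptions(precision=4,suppress=True)
s=manip.read_state(); print(s['t'],s['eef_pos'],'j6',s['joint_pos'][5],'yaw_y',np.arctan2(s['tcp_rot'][1,1],s['tcp_rot'][0,1]),s['ft_force'],s['ft_torque'],'open mm',s['opening']*87,s['finger_force'],s['joint_torque'][5])
E
python3 s.py
```

```text
6.7167 [0.5816 0.0616 0.1077] j6 -2.46096117349732 yaw_y 2.4311137159136784 [-4.1655  2.1827  4.3059] [0.6582 0.7869 0.0055] open mm 17.97455769873037 30.00116318464279 -0.009046029299497604
```

Request:
{"fn": "servo_tool", "kwargs": {
  "travel": [
    [0, 0, 0],
    [0, 0, 0],
    [0, 0, 0],
    [0, 0, 0],
    [0, 0, 0],
    [0, 0, 0],
    [0, 0, 0],
    [0, 0, 0]
  ],
  "roll": [0, 0, 0, 0, 0, 0, 0, 0]
}}

```text
t: 7.38
eef_pos: [0.5816, 0.0616, 0.1077]
tcp_rot: [[-0.652, -0.758, -0.001], [-0.758, 0.652, 0.001], [0.0, 0.001, -1.0]]
ft_force: [-4.5, 3.0, 5.5]
opening: 0.204
finger_force: 30.0
```

```bash
python3 s.py; python3 - <<'E'
from h import *
a=[]
for n in ['top','side']:
    f,K,V=cam(n); r,c=map(int,proj(K,V,[.582,.061,.11])); a.append(cv2.resize(np.ascontiguousarray(f['color'][r-45:r+45,c-45:c+45,::-1]),(400,400),interpolation=cv2.INTER_CUBIC))
cv2.imwrite('pics/g.png',np.hstack(a))
E
```

```text
7.3833 [0.5816 0.0616 0.1077] j6 -2.4609803479092585 yaw_y 2.431121486480641 [-4.49    2.9563  5.499 ] [ 0.6605  0.8556 -0.012 ] open mm 17.78016967869158 30.001245439052582 -0.006207713013282046
```

View pics/g.png

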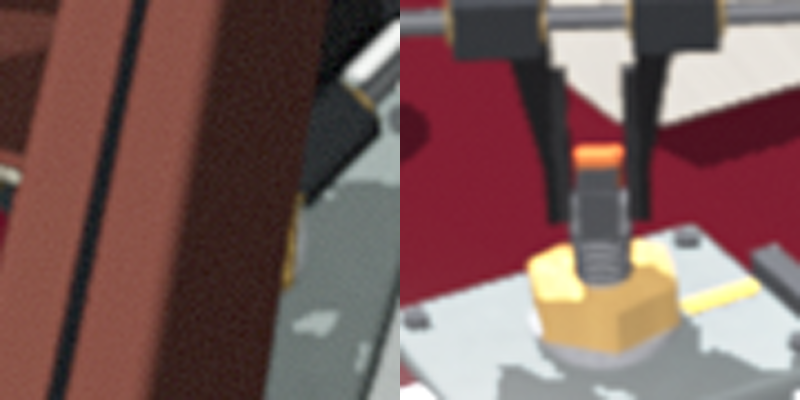

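The side view shows both fingers round the bar, but the tips reach down by the wider thread at about (600, 215). The opening of 17.8 mm doesn't fit a 14 mm bar, so I'll reopen, rise and grip again.

Request:
{"fn": "servo_tool", "kwargs": {
  "travel": [
    [0, 0, 0],
    [0, 0, 0],
    [0, 0, 0.2],
    [0, 0, 0.5],
    [0, 0, 0.5],
    [0, 0, 0.5],
    [0, 0, 0.5],
    [0, 0, 0.5]
  ],
  "roll": [0, 0, 0, 0, 0, 0, 0, 0],
  "gripper": 3
}}

```text
t: 8.15
eef_pos: [0.5819, 0.0611, 0.1125]
tcp_rot: [[-0.652, -0.758, 0.0], [-0.758, 0.652, -0.0], [0.0, -0.0, -1.0]]
ft_force: [0.5, 0.6, -0.3]
opening: 0.346
finger_force: 0.0
```

Request:
{"fn": "servo_tool", "kwargs": {
  "travel": [
    [0, 0, 0],
    [0, 0, 0],
    [0, 0, 0],
    [0, 0, 0],
    [0, 0, 0],
    [0, 0, 0],
    [0, 0, 0],
    [0, 0, 0]
  ],
  "roll": [0, 0, 0, 0, 0, 0, 0, 0],
  "gripper": 0
}}

```text
t: 8.82
eef_pos: [0.5815, 0.0615, 0.1125]
tcp_rot: [[-0.652, -0.758, -0.001], [-0.758, 0.652, 0.001], [0.0, 0.001, -1.0]]
ft_force: [-2.8, 2.9, 1.9]
opening: 0.16
finger_force: 30.0
```

```bash
python3 s.py
```

```text
8.8167 [0.5815 0.0615 0.1125] j6 -2.4609338009530233 yaw_y 2.4310802407152443 [-2.7722  2.9347  1.9316] [ 0.5872  0.7004 -0.0727] open mm 13.917847550356102 30.002069771289825 -0.0806650472804904
```

The grip is now 13.9 mm on the bar. Turning clockwise, with a check part way.

Request:
{"fn": "servo_tool", "kwargs": {
  "travel": [
    [0, 0, 0],
    [0, 0, 0],
    [0, 0, 0],
    [0, 0, 0],
    [0, 0, 0],
    [0, 0, 0],
    [0, 0, 0],
    [0, 0, 0]
  ],
  "roll": [-0.05, -0.1, -0.15, -0.2, -0.25, -0.3, -0.35, -0.4]
}}

```text
t: 9.48
eef_pos: [0.5813, 0.0612, 0.1125]
tcp_rot: [[-0.896, -0.444, -0.001], [-0.444, 0.896, -0.001], [0.002, 0.0, -1.0]]
ft_force: [-3.4, 1.1, 2.6]
opening: 0.167
finger_force: 33.8
```

```bash
python3 s.py
```

```text
9.4833 [0.5813 0.0612 0.1125] j6 -2.060089297245804 yaw_y 2.0308438032328224 [-3.3573  1.1111  2.5859] [0.3153 0.835  0.8767] open mm 14.52650576844073 33.84763017296791 0.1110203331336379
```

Request:
{"fn": "servo_tool", "kwargs": {
  "travel": [
    [0, 0, 0],
    [0, 0, 0],
    [0, 0, 0],
    [0, 0, 0],
    [0, 0, 0],
    [0, 0, 0],
    [0, 0, 0],
    [0, 0, 0]
  ],
  "roll": [-0.1, -0.2, -0.3, -0.4, -0.5, -0.6, -0.68, -0.73]
}}

```text
t: 10.15
eef_pos: [0.5813, 0.0611, 0.1125]
tcp_rot: [[-0.963, 0.268, -0.001], [0.268, 0.963, -0.001], [0.001, -0.001, -1.0]]
ft_force: [-4.9, 0.3, 3.5]
opening: 0.166
finger_force: 33.8
```

Request:
{"fn": "servo_tool", "kwargs": {
  "travel": [
    [0, 0, 0],
    [0, 0, 0],
    [0, 0, 0],
    [0, 0, 0],
    [0, 0, 0],
    [0, 0, 0],
    [0, 0, 0],
    [0, 0, 0]
  ],
  "roll": [0, 0, 0, 0, 0, 0, 0, 0]
}}

```text
t: 10.82
eef_pos: [0.5813, 0.0611, 0.1125]
tcp_rot: [[-0.965, 0.263, -0.001], [0.263, 0.965, -0.0], [0.001, -0.001, -1.0]]
ft_force: [-5.1, 1.2, 4.0]
opening: 0.173
finger_force: 33.2
```

```bash
python3 s.py
```

```text
10.8167 [0.5813 0.0611 0.1125] j6 -1.3338249833501807 yaw_y 1.3041890243806813 [-5.1245  1.1955  4.0136] [0.2815 0.9908 0.8306] open mm 15.056815751145256 33.1687278393656 0.8486668579280376
```

Request:
{"fn": "servo_tool", "kwargs": {
  "travel": [
    [0, 0, 0],
    [0, 0, 0],
    [0, 0, 0],
    [0, 0, 0.5],
    [0, 0, 1.5],
    [0, 0, 2.8],
    [0, 0, 3],
    [1, -0.3, 3]
  ],
  "roll": [0, 0, 0, 0, 0, 0, 0, 0],
  "gripper": 3.5
}}

```text
t: 11.48
eef_pos: [0.5926, 0.0586, 0.1451]
tcp_rot: [[-0.964, 0.266, 0.003], [0.266, 0.964, 0.0], [-0.003, 0.001, -1.0]]
ft_force: [0.6, -0.1, 0.4]
opening: 0.4
finger_force: 0.0
```

Request:
{"fn": "servo_tool", "kwargs": {
  "travel": [
    [2, -0.5, 0],
    [4, -1.1, 0],
    [5.3, -1.4, 0],
    [5.3, -1.4, -1.5],
    [5.3, -1.4, -3],
    [5.3, -1.4, -3],
    [5.3, -1.4, -3],
    [5.3, -1.4, -3]
  ],
  "roll": [0, 0, 0, 0, 0, 0, 0, 0]
}}

```text
t: 12.15
eef_pos: [0.6454, 0.0442, 0.1137]
tcp_rot: [[-0.964, 0.266, 0.001], [0.266, 0.964, -0.0], [-0.001, 0.0, -1.0]]
ft_force: [-0.8, 0.1, 0.3]
opening: 0.399
finger_force: 0.0
```

```bash
python3 s.py; python3 w.py 4; python3 ang.py w4; python3 -c "
import cv2;a=cv2.imread('pics/w4.png')[60:260,190:450];cv2.imwrite('pics/w4c.png',cv2.resize(a,(780,600),interpolation=cv2.INTER_CUBIC))"
```

```text
12.15 [0.6454 0.0442 0.1137] j6 -1.3545206879040852 yaw_y 1.3011360798460716 [-0.7964  0.1098  0.2808] [0.0314 0.0084 0.0429] open mm 34.68465036353321 0.0 -5.272441171655373e-05
12.15 [0.6454 0.0442 0.1137] [-0.0534  0.3635  1.5622 -0.      1.2146 -1.3545] yaw_y 1.3011360798460716 [-0.7964  0.1098  0.2808] [0.0314 0.0084 0.0429] 0.3986741421095771 0.0
campos [0.582  0.0614 0.2738]
bar [137.4 316.3] 0.83 [0.5819 0.0602 0.113 ]
seat [135.7 316.6] 0.82 [0.5807 0.0604 0.061 ]
mark [210.4 319. ] 0.94 [0.6374 0.0466 0.057 ]
jig [141.  256.5] 0.6 [0.5697 0.0033 0.    ]
w4 yellow 137 cent [0.62   0.0514] pcaang -0.210174873330984 from axis -0.2355079161700277 r 0.039076520184449064 ext 0.014408474338204216 0.0060290693081380235
w4 orange 560 cent [0.5915 0.059 ] pcaang 1.3785873733416036 from axis -0.16207987304572763 r 0.009592738170967058 ext 0.013943495684820189 0.012746157210539268
```

View pics/w4c.png

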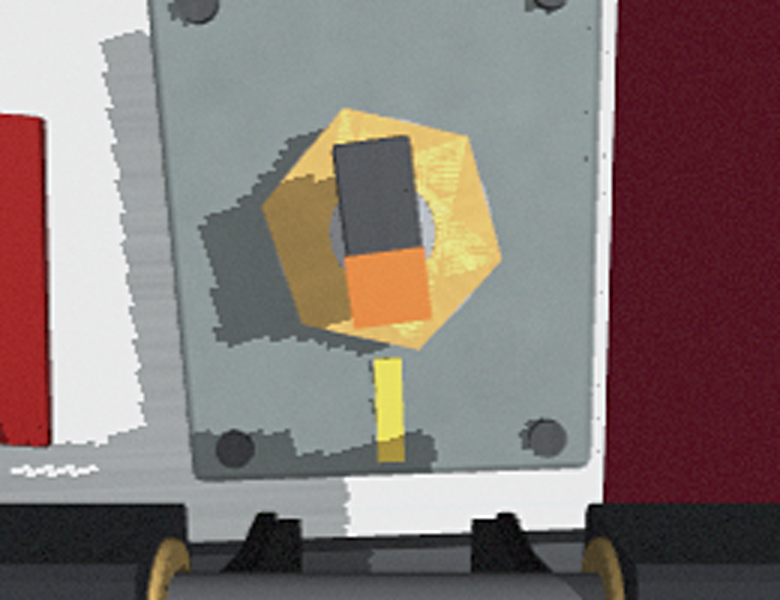

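The crop shows the bar edges running from (334,146) to (354,327) and from (408,136) to (431,318). The mark strip runs from (387,359) to (391,461), and the hexagon corners are clear. Computing the angles.

```bash
python3 - <<'E'
from ang import *
d=np.load('w4.npz');K,V=d['K'],d['V']
W=lambda p,z: ray_z(K,V,(p[1]/3+60-1/3,p[0]/3+190-1/3),z)[:2]
def a(p,q,z): v=W(q,z)-W(p,z); return np.round([np.arctan2(v[1],v[0]),np.hypot(*v)],4)
print('bar',a((334,146),(354,327),.122),a((408,136),(431,318),.122))
print('endedges',a((334,146),(408,136),.122),a((354,327),(431,318),.122),a((344,256),(424,247),.122))
print('strip',a((372,360),(378,461),.057),a((401,358),(405,461),.057))
print('plate',a((153,20),(196,478),.057),a((602,20),(588,466),.057),a((196,478),(588,466),.057))
c=[(345,108),(468,136),(501,258),(419,350),(300,325),(263,208)]
for z in (.082,):
    X=np.array([W(p,z) for p in c]); ctr=X.mean(0); print(ctr,z)
    for p in X: print(np.arctan2(*(p-ctr)[::-1]), np.hypot(*(p-ctr)))
    an=np.array([np.arctan2(*(p-ctr)[::-1]) for p in X]); print('corner mod60', np.angle(np.exp(6j*an).mean())/6)
    for i in range(6): print('edge',X[i]-X[i-1], np.arctan2(*(X[i]-X[i-1])[::-1])%(np.pi/3))
print('bar ctr',np.mean([W(p,.122) for p in [(334,146),(354,327),(408,136),(431,318)]],0))
# optical region refine
img=cv2.imread('pics/w4.png');hsv=cv2.cvtColor(img,cv2.COLOR_BGR2HSV)
for nm,lo,hi,z in [('strip',(22,100,80),(36,255,255),.057)]:
    m=cv2.inRange(hsv,lo,hi); m[:178]=0;m[216:]=0;m[:,:308]=0;m[:,328:]=0
    ys,xs=np.where(m>0); X=np.array([ray_z(K,V,p,z)[:2] for p in zip(ys,xs)]); u=np.linalg.svd(X-X.mean(0))[2][0]
    print(nm,len(xs),X.mean(0),np.arctan(u[1]/u[0]))
E
```

```text
bar [-0.1685  0.0312] [-0.1302  0.0314]
endedges [1.428  0.0128] [1.417 0.014] [1.4103 0.0143]
strip [-0.2148  0.0274] [-0.2266  0.0279]
plate [-0.2354  0.1135] [-0.2405  0.1101] [1.3331 0.106 ]
[0.582  0.0606] 0.082
-3.1115343058227514 0.027340883423297012
2.134975197993382 0.027590801371777322
1.1000893094235877 0.02712033753048939
0.04011368839100056 0.027442983606312945
-1.0179036254681693 0.027830382434504117
-2.041501603755481 0.02701926352026139
corner mod60 0.04097139027738724
edge [-0.0151  0.0233] 0.05145823138984662
edge [0.0126 0.0241] 0.043295835765353674
edge [0.0271 0.0009] 0.031629062166556365
edge [ 0.0151 -0.0231] 0.05659494714121294
edge [-0.0128 -0.0248] 0.04669253447563371
edge [-0.0269 -0.0004] 0.014773570435021144
bar ctr [0.5821 0.0606]
strip 313 [0.6261 0.05  ] -0.22875950647009777
```

The bar is at −0.150 rad and the mark at −0.236, so it needs about 0.085 rad more. I'll regrip the bar aligned and turn further, allowing for the grip's give.

Request:
{"fn": "servo_tool", "kwargs": {
  "travel": [
    [0, 0, 1.5],
    [0, 0, 3.1],
    [-1.5, 0.4, 3.1],
    [-3, 0.8, 3.1],
    [-4.6, 1.2, 3.1],
    [-6.3, 1.65, 3.1],
    [-6.3, 1.65, 3.1],
    [-6.3, 1.65, 3.1]
  ],
  "roll": [0, 0, 0.04, 0.08, 0.12, 0.12, 0.12, 0.12]
}}

```text
t: 13.12
eef_pos: [0.5819, 0.0608, 0.144]
tcp_rot: [[-0.989, 0.149, 0.001], [0.149, 0.989, -0.0], [-0.001, 0.0, -1.0]]
ft_force: [0.0, -0.4, -0.4]
opening: 0.401
finger_force: 0.0
```

Request:
{"fn": "servo_tool", "kwargs": {
  "travel": [
    [0, 0, -1],
    [0, 0, -2],
    [0, 0, -3],
    [0, 0, -3.1],
    [0, 0, -3.1],
    [0, 0, -3.1],
    [0, 0, -3.1],
    [0, 0, -3.1]
  ],
  "roll": [0, 0, 0, 0, 0, 0, 0, 0]
}}

```text
t: 13.78
eef_pos: [0.5824, 0.0606, 0.1131]
tcp_rot: [[-0.989, 0.149, 0.001], [0.149, 0.989, -0.0], [-0.001, 0.0, -1.0]]
ft_force: [0.3, 0.1, 0.8]
opening: 0.403
finger_force: 0.0
```

Request:
{"fn": "servo_tool", "kwargs": {
  "travel": [
    [0, 0, 0],
    [0, 0, 0],
    [0, 0, 0],
    [0, 0, 0],
    [0, 0, 0],
    [0, 0, 0],
    [0, 0, 0],
    [0, 0, 0]
  ],
  "roll": [0, 0, 0, 0, 0, 0, 0, 0],
  "gripper": 0
}}

```text
t: 14.45
eef_pos: [0.582, 0.061, 0.1127]
tcp_rot: [[-0.989, 0.149, 0.0], [0.149, 0.989, 0.0], [-0.0, 0.0, -1.0]]
ft_force: [0.1, 2.9, 0.6]
opening: 0.157
finger_force: 30.0
```

Request:
{"fn": "servo_tool", "kwargs": {
  "travel": [
    [0, 0, 0],
    [0, 0, 0],
    [0, 0, 0],
    [0, 0, 0],
    [0, 0, 0],
    [0, 0, 0],
    [0, 0, 0],
    [0, 0, 0]
  ],
  "roll": [-0.03, -0.06, -0.09, -0.12, -0.15, -0.18, -0.19, -0.19]
}}

```text
t: 15.12
eef_pos: [0.5818, 0.061, 0.1127]
tcp_rot: [[-0.943, 0.332, -0.0], [0.332, 0.943, 0.0], [0.0, -0.0, -1.0]]
ft_force: [-1.5, 3.3, 2.8]
opening: 0.165
finger_force: 33.5
```

```bash
python3 s.py
```

```text
15.1167 [0.5818 0.061  0.1127] j6 -1.26272130340821 yaw_y 1.232332643207164 [-1.4789  3.325   2.823 ] [0.4748 0.2742 0.8868] open mm 14.351719740782858 33.5478082112968 1.0880715027451515
```

Request:
{"fn": "servo_tool", "kwargs": {
  "travel": [
    [0, 0, 0],
    [0, 0, 0],
    [0, 0, 0],
    [0, 0, 0.5],
    [0, 0, 1.5],
    [0, 0, 2.8],
    [0, 0, 3],
    [1, -0.3, 3]
  ],
  "roll": [0, 0, 0, 0, 0, 0, 0, 0],
  "gripper": 3.5
}}

```text
t: 15.78
eef_pos: [0.5925, 0.0581, 0.1451]
tcp_rot: [[-0.943, 0.333, 0.003], [0.333, 0.943, 0.0], [-0.003, 0.001, -1.0]]
ft_force: [0.5, -0.3, -0.9]
opening: 0.4
finger_force: 0.0
```

Request:
{"fn": "servo_tool", "kwargs": {
  "travel": [
    [2, -0.6, 0],
    [4, -1.3, 0],
    [5.2, -1.9, 0],
    [5.2, -1.9, -1.5],
    [5.2, -1.9, -3],
    [5.2, -1.9, -3],
    [5.2, -1.9, -3],
    [5.2, -1.9, -3]
  ],
  "roll": [0, 0, 0, 0, 0, 0, 0, 0]
}}

```text
t: 16.45
eef_pos: [0.6444, 0.0387, 0.1137]
tcp_rot: [[-0.943, 0.333, 0.001], [0.333, 0.943, -0.0], [-0.001, 0.0, -1.0]]
ft_force: [1.3, 0.3, 0.1]
opening: 0.403
finger_force: 0.0
```

```bash
python3 w.py 5; python3 ang.py w5; python3 -c "
import cv2;a=cv2.imread('pics/w5.png')[60:260,190:450];cv2.imwrite('pics/w5c.png',cv2.resize(a,(780,600),interpolation=cv2.INTER_CUBIC))"
```

```text
16.45 [0.6444 0.0387 0.1137] [-0.0621  0.3605  1.5661 -0.      1.2138 -1.2931] yaw_y 1.231029591044826 [1.3398 0.3072 0.1151] [-0.0375 -0.0616 -0.0163] 0.402983746111511 0.0
campos [0.5824 0.0604 0.2738]
bar [136.5 318.6] 0.61 [0.5822 0.0605 0.113 ]
seat [135.7 316.9] 0.59 [0.5811 0.0596 0.061 ]
mark [208.1 323.1] 0.82 [0.6359 0.0454 0.057 ]
w5 yellow 140 cent [0.6198 0.0514] pcaang -0.24794489277767337 from axis -0.23605217297605205 r 0.038875290406643025 ext 0.014304036167681548 0.00616299724694876
w5 orange 563 cent [0.5913 0.0582] pcaang -1.8040116323677098 from axis -0.24394911186490056 r 0.009614163396507327 ext 0.013876608820102495 0.01275018377774787
```

View pics/w5c.png

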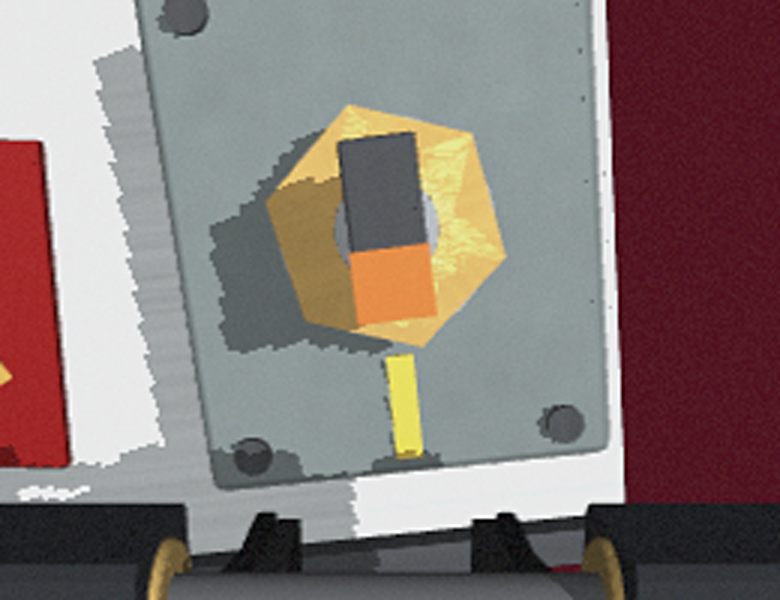

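The crop shows the bar now in line with the yellow strip: left edge from (338,142) to (357,325), right edge from (414,133) to (437,317). I'll check both the bar and the nut angle.

```bash
python3 - <<'E'
from ang import *
d=np.load('w5.npz');K,V=d['K'],d['V']
W=lambda p,z: ray_z(K,V,(p[1]/3+60-1/3,p[0]/3+190-1/3),z)[:2]
def a(p,q,z): v=W(q,z)-W(p,z); return np.round([np.arctan2(v[1],v[0]),np.hypot(*v)],4)
print('bar',a((338,142),(357,325),.122),a((414,133),(437,317),.122))
print('endedges-90',a((338,142),(414,133),.122)-1.5708,a((357,325),(437,317),.122)-1.5708,a((350,252),(429,243),.122)-1.5708)
print('strip',a((386,357),(397,457),.057),a((413,354),(424,456),.057))
print('plate',a((148,60),(218,487),.057),a((218,487),(606,448),.057)-1.5708)
c=[(350,104),(471,133),(506,255),(424,347),(306,320),(267,204)]
X=np.array([W(p,.082) for p in c]); ctr=X.mean(0); an=np.array([np.arctan2(*(p-ctr)[::-1]) for p in X]); print(ctr,'corner mod60', np.angle(np.exp(6j*an).mean())/6)
E
```

```text
bar [-0.2443  0.0315] [-0.1999  0.0317]
endedges-90 [-0.2286 -1.5577] [-0.2406 -1.5563] [-0.2293 -1.5567]
strip [-0.2307  0.0272] [-0.2249  0.0277]
plate [-0.2327  0.1078] [-0.2355 -1.4655]
[0.5819 0.0608] corner mod60 -0.0286587425481631
```

The bar is on the mark within about 0.01 rad. The nut's flats are at 0.495 rad mod 60°, so I grip at yaw 1.542. That leaves over 4 rad of clockwise range, so a single grip will do.

Request:
{"fn": "servo_tool", "kwargs": {
  "travel": [
    [0, 0, 1.5],
    [0, 0, 3.1],
    [-1.5, 0.5, 3.1],
    [-3, 1.1, 3.1],
    [-4.6, 1.6, 3.1],
    [-6.2, 2.2, 3.1],
    [-6.2, 2.2, 3.1],
    [-6.2, 2.2, 3.1]
  ],
  "roll": [0, 0, 0.1, 0.2, 0.311, 0.311, 0.311, 0.311],
  "gripper": 7
}}

```text
t: 17.42
eef_pos: [0.5819, 0.0609, 0.144]
tcp_rot: [[-1.0, 0.029, 0.001], [0.029, 1.0, -0.0], [-0.001, -0.0, -1.0]]
ft_force: [0.5, -0.2, 0.6]
opening: 0.793
finger_force: 0.0
```

Request:
{"fn": "servo_tool", "kwargs": {
  "travel": [
    [0, 0, -1.2],
    [0, 0, -2.5],
    [0, 0, -4],
    [0, 0, -5.5],
    [0, 0, -6.5],
    [0, 0, -7.2],
    [0, 0, -7.2],
    [0, 0, -7.2]
  ],
  "roll": [0, 0, 0, 0, 0, 0, 0, 0]
}}

```text
t: 18.08
eef_pos: [0.5818, 0.0605, 0.0709]
tcp_rot: [[-1.0, 0.029, -0.001], [0.029, 1.0, 0.0], [0.001, -0.0, -1.0]]
ft_force: [0.4, 0.4, -0.5]
opening: 0.807
finger_force: 0.0
```

```bash
python3 s.py; python3 - <<'E'
from h import *
f,K,V=cam('side'); r,c=map(int,proj(K,V,[.582,.061,.09])); cv2.imwrite('pics/n.png',cv2.resize(np.ascontiguousarray(f['color'][r-60:r+50,c-65:c+65,::-1]),(650,550),interpolation=cv2.INTER_CUBIC))
E
```

```text
18.0833 [0.5818 0.0605 0.0709] j6 -1.5728040184560665 yaw_y 1.5417458918284186 [ 0.362   0.4135 -0.4741] [ 0.0039 -0.0174  0.0569] open mm 70.2374994050244 0.0 0.0008572384103899822
```

View pics/n.png

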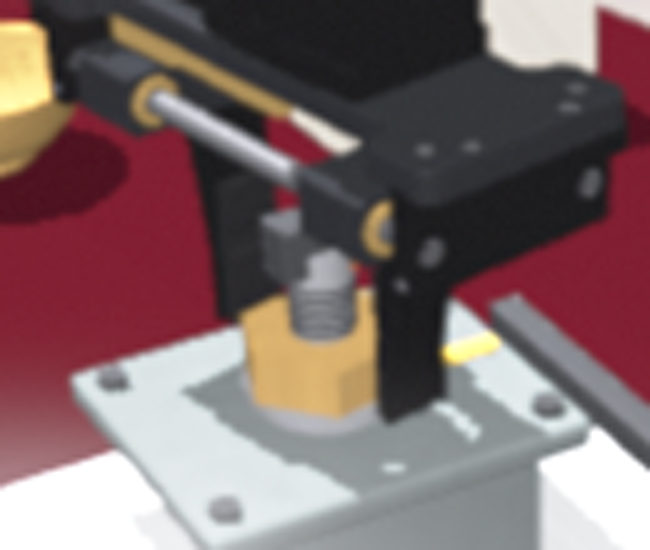

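The side view shows the fingers straddling the nut, with tip heights at mid-nut and clear of the washer. Closing.

Request:
{"fn": "servo_tool", "kwargs": {
  "travel": [
    [0, 0, 0],
    [0, 0, 0],
    [0, 0, 0],
    [0, 0, 0],
    [0, 0, 0],
    [0, 0, 0],
    [0, 0, 0],
    [0, 0, 0]
  ],
  "roll": [0, 0, 0, 0, 0, 0, 0, 0],
  "gripper": 4
}}

```text
t: 18.8
eef_pos: [0.5823, 0.0609, 0.0721]
tcp_rot: [[-1.0, 0.029, 0.001], [0.029, 1.0, 0.0], [-0.001, 0.0, -1.0]]
ft_force: [-0.4, 1.6, 3.4]
opening: 0.541
finger_force: 30.0
```

```bash
python3 s.py
```

```text
18.8 [0.5823 0.0609 0.0721] j6 -1.5727762982193696 yaw_y 1.5420032612208967 [-0.3775  1.6145  3.4294] [ 0.2889  0.0364 -0.052 ] open mm 47.03748931286006 30.000732243061066 -0.04508654004894197
```

Request:
{"fn": "servo_tool", "kwargs": {
  "travel": [
    [0, 0, -0.003],
    [0, 0, -0.007],
    [0, 0, -0.01],
    [0, 0, -0.014],
    [0, 0, -0.018],
    [0, 0, -0.021],
    [0, 0, -0.025],
    [0, 0, -0.029]
  ],
  "roll": [-0.07, -0.15, -0.22, -0.3, -0.38, -0.45, -0.53, -0.6]
}}

```text
t: 19.47
eef_pos: [0.5821, 0.0604, 0.0717]
tcp_rot: [[-0.807, 0.591, 0.0], [0.591, 0.807, -0.001], [-0.001, -0.0, -1.0]]
ft_force: [-0.6, 0.4, 3.9]
opening: 0.547
finger_force: 30.0
```

```bash
python3 s.py
```

```text
19.4667 [0.5821 0.0604 0.0717] j6 -0.9690800372762726 yaw_y 0.9384438703277741 [-0.6158  0.3983  3.9237] [-0.0989  0.2972  0.0333] open mm 47.60939890257335 29.992243945598602 -0.9172737970948219
```

Request:
{"fn": "servo_tool", "kwargs": {
  "travel": [
    [0, 0, -0.001],
    [0, 0, -0.003],
    [0, 0, -0.004],
    [0, 0, -0.006],
    [0, 0, -0.007],
    [0, 0, -0.009],
    [0, 0, -0.01],
    [0, 0, -0.011]
  ],
  "roll": [-0.03, -0.06, -0.09, -0.12, -0.15, -0.18, -0.21, -0.24]
}}

```text
t: 20.13
eef_pos: [0.5819, 0.0603, 0.0716]
tcp_rot: [[-0.645, 0.764, -0.0], [0.764, 0.645, -0.001], [-0.001, -0.001, -1.0]]
ft_force: [-1.6, -0.5, 4.9]
opening: 0.545
finger_force: 30.0
```

```bash
python3 s.py
```

```text
20.1333 [0.5819 0.0603 0.0716] j6 -0.7315481427610012 yaw_y 0.7009089532093811 [-1.6215 -0.4539  4.9177] [-0.1792  0.418   0.1144] open mm 47.39560745823625 29.994646310806274 -0.3966020420193672
```

Request:
{"fn": "servo_tool", "kwargs": {
  "travel": [
    [0, 0, -0.001],
    [0, 0, -0.003],
    [0, 0, -0.004],
    [0, 0, -0.006],
    [0, 0, -0.007],
    [0, 0, -0.009],
    [0, 0, -0.01],
    [0, 0, -0.011]
  ],
  "roll": [-0.03, -0.06, -0.09, -0.12, -0.15, -0.18, -0.21, -0.24]
}}

```text
t: 20.8
eef_pos: [0.5817, 0.0601, 0.0715]
tcp_rot: [[-0.445, 0.896, -0.001], [0.896, 0.445, -0.001], [-0.001, -0.001, -1.0]]
ft_force: [-2.4, -0.9, 5.3]
opening: 0.55
finger_force: 30.0
```

```bash
python3 s.py
```

```text
20.8 [0.5817 0.0601 0.0715] j6 -0.4915402527279786 yaw_y 0.46085197900479713 [-2.3864 -0.8893  5.2937] [-0.2358  0.5829  0.1081] open mm 47.81917893614037 29.994805455207825 -0.39576541632413864
```

Request:
{"fn": "servo_tool", "kwargs": {
  "travel": [
    [0, 0, -0.001],
    [0, 0, -0.003],
    [0, 0, -0.004],
    [0, 0, -0.006],
    [0, 0, -0.007],
    [0, 0, -0.009],
    [0, 0, -0.01],
    [0, 0, -0.011]
  ],
  "roll": [-0.03, -0.06, -0.09, -0.12, -0.15, -0.18, -0.21, -0.24]
}}

```text
t: 21.47
eef_pos: [0.5815, 0.0601, 0.0713]
tcp_rot: [[-0.219, 0.976, -0.001], [0.976, 0.219, -0.001], [-0.001, -0.001, -1.0]]
ft_force: [-2.9, -1.4, 5.6]
opening: 0.549
finger_force: 30.0
```

```bash
python3 s.py
```

```text
21.4667 [0.5815 0.0601 0.0713] j6 -0.2515175184486965 yaw_y 0.2207918733142905 [-2.9178 -1.3778  5.6381] [-0.3185  0.7282  0.1094] open mm 47.78495834238163 29.995002150535583 -0.39509220980107784
```

Request:
{"fn": "servo_tool", "kwargs": {
  "travel": [
    [0, 0, -0.001],
    [0, 0, -0.003],
    [0, 0, -0.004],
    [0, 0, -0.006],
    [0, 0, -0.007],
    [0, 0, -0.009],
    [0, 0, -0.01],
    [0, 0, -0.011]
  ],
  "roll": [-0.03, -0.06, -0.09, -0.12, -0.15, -0.18, -0.21, -0.24]
}}

```text
t: 22.13
eef_pos: [0.5813, 0.0601, 0.0712]
tcp_rot: [[0.019, 1.0, -0.002], [1.0, -0.019, -0.001], [-0.001, -0.002, -1.0]]
ft_force: [-4.0, -1.0, 6.0]
opening: 0.547
finger_force: 30.0
```

```bash
python3 s.py
```

```text
22.1333 [0.5813 0.0601 0.0712] j6 -0.01155924357316492 yaw_y -0.019133333464049145 [-3.9903 -1.0295  5.9641] [-0.2592  0.8008  0.0583] open mm 47.5646606282199 29.995380342006683 -0.39477305486798286
```

Request:
{"fn": "servo_tool", "kwargs": {
  "travel": [
    [0, 0, -0.001],
    [0, 0, -0.003],
    [0, 0, -0.004],
    [0, 0, -0.006],
    [0, 0, -0.007],
    [0, 0, -0.009],
    [0, 0, -0.01],
    [0, 0, -0.011]
  ],
  "roll": [-0.03, -0.06, -0.09, -0.12, -0.15, -0.18, -0.21, -0.24]
}}

```text
t: 22.8
eef_pos: [0.5811, 0.0601, 0.0711]
tcp_rot: [[0.256, 0.967, -0.002], [0.967, -0.256, -0.001], [-0.002, -0.002, -1.0]]
ft_force: [-4.2, -1.2, 6.3]
opening: 0.547
finger_force: 30.0
```

```bash
python3 s.py
```

```text
22.8 [0.5811 0.0601 0.0711] j6 0.2284481306776793 yaw_y -0.2591291107376621 [-4.2126 -1.1972  6.319 ] [-0.196   1.0468  0.0654] open mm 47.54595733872686 29.995407164096832 -0.39458636194467545
```

Request:
{"fn": "servo_tool", "kwargs": {
  "travel": [
    [0, 0, -0.001],
    [0, 0, -0.003],
    [0, 0, -0.004],
    [0, 0, -0.006],
    [0, 0, -0.007],
    [0, 0, -0.009],
    [0, 0, -0.01],
    [0, 0, -0.011]
  ],
  "roll": [-0.03, -0.06, -0.09, -0.12, -0.15, -0.18, -0.21, -0.24]
}}

```text
t: 23.47
eef_pos: [0.5808, 0.0602, 0.071]
tcp_rot: [[0.478, 0.878, -0.003], [0.878, -0.478, -0.001], [-0.002, -0.002, -1.0]]
ft_force: [-5.8, -0.6, 8.6]
opening: 0.552
finger_force: 30.0
```

```bash
python3 s.py
```

```text
23.4667 [0.5808 0.0602 0.071 ] j6 0.4679754152439884 yaw_y -0.49847927395171016 [-5.803  -0.5974  8.6076] [-0.1362  1.2448  0.424 ] open mm 48.042158083013184 30.00697821378708 -0.07725189439952374
```

Contact has been met: torque is now about 0.40 N m while turning, by both the wrist and joint-6 readings. Continuing to about 0.6, then a check.

Request:
{"fn": "servo_tool", "kwargs": {
  "travel": [
    [0, 0, -0.001],
    [0, 0, -0.002],
    [0, 0, -0.003],
    [0, 0, -0.005],
    [0, 0, -0.006],
    [0, 0, -0.007],
    [0, 0, -0.008],
    [0, 0, -0.009]
  ],
  "roll": [-0.025, -0.05, -0.075, -0.1, -0.125, -0.15, -0.175, -0.2]
}}

```text
t: 24.13
eef_pos: [0.5807, 0.0603, 0.071]
tcp_rot: [[0.642, 0.766, -0.003], [0.766, -0.642, -0.001], [-0.003, -0.002, -1.0]]
ft_force: [-7.1, -0.7, 9.0]
opening: 0.547
finger_force: 30.0
```

```bash
python3 s.py
```

```text
24.1333 [0.5807 0.0603 0.071 ] j6 0.6673816692874043 yaw_y -0.6977237302331886 [-7.1143 -0.7091  8.9644] [-0.0838  1.352   0.5953] open mm 47.5867996185157 30.030746161937714 0.19373196177184582
```

Request:
{"fn": "servo_tool", "kwargs": {
  "travel": [
    [0, 0, 0],
    [0, 0, -0.001],
    [0, 0, -0.002],
    [0, 0, -0.002],
    [0, 0, -0.003],
    [0, 0, -0.004],
    [0, 0, -0.004],
    [0, 0, -0.005]
  ],
  "roll": [-0.013, -0.026, -0.039, -0.052, -0.065, -0.078, -0.091, -0.104]
}}

```text
t: 24.8
eef_pos: [0.5807, 0.0604, 0.071]
tcp_rot: [[0.718, 0.696, -0.003], [0.696, -0.718, -0.001], [-0.003, -0.001, -1.0]]
ft_force: [-6.9, 0.1, 10.2]
opening: 0.548
finger_force: 30.0
```

```bash
python3 s.py
```

```text
24.8 [0.5807 0.0604 0.071 ] j6 0.7706372170668109 yaw_y -0.8008912935125257 [-6.9271  0.0721 10.1699] [0.0304 1.4285 0.7023] open mm 47.6689665992723 30.046414732933044 0.47247273847460747
```

0.70 N m was reached while turning. Releasing, rising and moving aside.

Request:
{"fn": "servo_tool", "kwargs": {
  "travel": [
    [0, 0, 0],
    [0, 0, 0],
    [0, 0, 0],
    [0, 0, 0],
    [0, 0, 0],
    [0, 0, 0.5],
    [0, 0, 2],
    [0, 0, 4]
  ],
  "roll": [0, 0, 0, 0, 0, 0, 0, 0],
  "gripper": 7
}}

```text
t: 25.47
eef_pos: [0.5804, 0.0607, 0.1092]
tcp_rot: [[0.719, 0.695, -0.004], [0.695, -0.719, 0.0], [-0.003, -0.003, -1.0]]
ft_force: [-0.9, -0.5, 0.4]
opening: 0.799
finger_force: 0.0
```

Request:
{"fn": "servo_tool", "kwargs": {
  "travel": [
    [0, 0, 2],
    [0, 0, 4],
    [-1, 1, 5],
    [-2.5, 2.5, 6],
    [-4, 4, 6],
    [-4.8, 4.8, 6],
    [-4.8, 4.8, 6],
    [-4.8, 4.8, 6]
  ],
  "roll": [0, 0, 0, 0, 0, 0, 0, 0]
}}

```text
t: 26.13
eef_pos: [0.5339, 0.1087, 0.1704]
tcp_rot: [[0.718, 0.696, 0.0], [0.696, -0.718, -0.0], [-0.0, 0.001, -1.0]]
ft_force: [-0.2, -0.9, 0.9]
opening: 0.805
finger_force: 0.0
```

```bash
python3 w.py 6; python3 ang.py w6; python3 -c "
import cv2,numpy as np;from h import *
d=np.load('w6.npz');r,c=map(int,proj(d['K'],d['V'],[.582,.061,.1]));r=max(r,70)
a=cv2.imread('pics/w6.png')[r-70:r+80,c-100:c+100];print(r,c);cv2.imwrite('pics/w6c.png',cv2.resize(a,(a.shape[1]*4,a.shape[0]*4),interpolation=cv2.INTER_CUBIC))"
```

```text
26.1333 [0.5339 0.1087 0.1704] [ 0.0565  0.0728  1.7914 -0.0005  1.2771  0.8574] yaw_y -0.8007524468576405 [-0.2007 -0.8569  0.901 ] [-0.1046  0.1093 -0.0205] 0.804860037502352 0.0
campos [0.5825 0.1546 0.3306]
nut [208.3 390.3] 0.85 [0.5829 0.0597 0.075 ]
mark [171.4 435.9] 0.73 [0.6394 0.0486 0.057 ]
jig [232.3 396. ] 0.91 [0.5671 0.0037 0.    ]
w6 yellow 1 cent [0.6395 0.0505] pcaang 0.0 from axis -0.1717322082802499 r 0.0584081619167261 ext 0.0 0.0
w6 orange 111 cent [0.593 0.069] pcaang -0.1961228523247454 from axis 0.656897275024447 r 0.013856949034623102 ext 0.012365990765033094 0.006840157439178928
215 395
```

View pics/w6c.png

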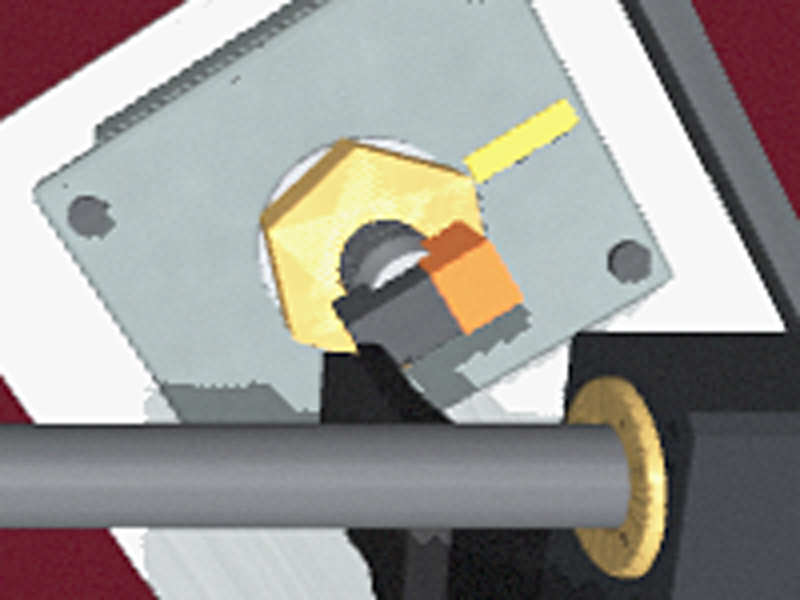

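The crop shows the bar's edges, (345,318)→(488,238) and (408,368)→(523,300), parallel to the mark strip, (475,182)→(578,118). The nut is seated and the gripper is clear, so I'm handing in.

```bash
python3 -c "
from workcell import manip
print(manip.hand_in())"
```

```text
the job is handed in; nothing more can be done
None
```

I handed the job in at about 26 s: the orange end points at the yellow mark to about 0.01 rad. The jam nut was run onto its seat and tightened to about 0.70 N m while turning. The gripper is clear and nothing touched the red panel; no verdict came back.

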